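# Ink the round hand stamp and hold it pressed on the gift box on the sprung stamping table

## Task

Pick up the round-faced hand stamp, dip its face down to the ink pad in the low open tin and lift it out, then set it upright in the middle of the round paper label on the gift box that sits on the sprung stamping table. Press straight down until the platform is fully down on its hard stop, without crushing the box, and finish there: the program ends with the stamp still gripped and holding the platform down. Touch the gift box only with the stamp and leave everything else on the bench where it stands.

Things in the scene. Friction and masses are not known exactly. Their poses are not given: they have to be found in the camera images.
- round_stamp: Hand stamp standing upright on the bench, dark wood with a black rubber face, 100 mm tall, about 90 g. Round foot 34 mm in diameter and 14 mm high, thin steel neck, collar 30 mm in diameter at 34 to 40 mm, above it a plain round handle 22 mm in diameter from 40 to 100 mm. Origin at the centre of the face (underside), z up along the handle. To be told from the other stamp by its round foot.
- square_stamp: Bystander: a like stamp of the same height, handle and materials, but with a square foot 44 x 44 x 14 mm. Origin at the centre of its underside, z up. It and the round stamp may stand in either of two places.
- ink_tin: Low open round steel tin fixed to the bench, 74 mm outside diameter, 28 mm high, 3 mm wall (68 mm inside). Origin at the centre of its underside, z up.
- ink_pad (a point): Centre of the upper face of the firm dark ink pad in the tin, 9 mm above the bench and 19 mm below the tin's rim; 66 mm in diameter. z up.
- tall_cup: Bystander: empty tall steel cup, 68 mm across the mouth, 85 mm high, loose. Origin at the centre of its underside. It and the tin may stand in either of two places.
- stamping_table: Fixed stamping table: grey base 110 x 110 x 15 mm with a dark steel plunger housing in its middle, four stop posts and, on the plunger, the sprung platform. Origin at the centre of the base's underside on the bench; turned about z by up to 0.5 rad.
- platform_top (a point): Centre of the upper face of the sprung aluminium platform (90 x 90 mm, four low lips 10 mm high round the box), 60 mm above the bench when up, 52 mm when fully down. It moves with the platform.
- platform (a joint): Travel of the sprung platform straight down, m: 0 = up (as at the start), 0.008 = on its hard stop. The push on the box must be about 5 N before it starts to move and about 12 N when it reaches the stop (0.8 N more per mm).
- gift_box: Black gift box, 70 x 70 mm (lid 71.5 mm), 35 mm high, about 100 g, lying loose between the lips of the platform and turned with it. Origin at the centre of its underside. Pushed with more than 40 N it is crushed.
- label (a point): Centre of the white round paper label, 48 mm in diameter, flat in the middle of the gift box's lid; 95 mm above the bench while the platform is up, 87 mm when it is fully down. z up.
- spare_box_a: Bystander: like gift box without a label, on the bench. Origin at the centre of its underside.
- spare_box_b: Bystander: another gift box without a label, on the bench. Origin at the centre of its underside.
- tape_roll: Bystander: roll of brown packing tape lying flat, 96 mm outside diameter, 48 mm high. Origin at the centre of its underside.
- tumbler: Bystander: upright blue closed tumbler, 68 mm in diameter, 105 mm high. Origin at the centre of its underside.
- white_carton: Bystander: long white carton lying flat, 240 x 80 x 80 mm, long along its x. Origin at the centre of its underside.
Mind the look-alikes: they are no part of the job. What is shaped like the ink_tin but green or purple is not meant. What is shaped like the round_stamp but green or red is not meant.

How it is judged:
By the outcome, as a careful person would: the job done as asked, in the order asked, and still so for the second after the job is handed in, while the arm keeps its last pose, push and grip.
It also fails if it takes over 58 s, if anything falls off the work surface, if the arm or the gripper's body presses on something with over 40 N, if the wrist force passes 120 N, or if a joint passes its speed limit or range.

## Robot

A 6-joint arm with a two-finger parallel gripper is mounted at the origin on the work surface. World frame = base frame: x ahead of the robot, y to its left, z up, the work surface at z = 0. Lengths are in mm, angles in rad, forces in N, time in s.
With the tool pointing down it reaches from about 375 to 900 mm from the base axis. Payload 3.1 kg.
Tool frame: the origin (TCP) lies at the very end of the fingers, on their centre line; the grasp point (between the pads) lies r.pinch_z behind it (r.pinch_z is the distance from the TCP to the grasp point, in mm); z points along the fingers, y is the line along which they close (so a half turn about z gives the same grasp; the last joint's range is limited). The gripper opens to 87 mm and grips with 3 to 60 N. Pads are 19 mm wide; open, the fingers measure 117 mm over their backs; the gripper's body (75 mm by 190 mm) begins 51 mm behind the grasp point.
Start: joints at [-1.391, 0.527, 1.433, -0, 1.181, -0.178], TCP at [219.491, -585.167, 222.548] pointing down, gripper open.
Joint ranges: [-3.08, 3.08], [-0.75, 2.2], [0.22, 2.44], [-1.43, 4.57], [0, 2.65], [-2.85, 2.85]. Speed limits (rad/s): [2.79, 2.79, 3.14, 3.14, 3.14, 3.14].

## Interface

Orientations are given as a unit quaternion [w, x, y, z].
In Python, from station import status, imaging, r gives the robot as it stands. The module is installed in compiled form; this text tells all that it offers.
- The arm moves only by the shell command python3 -m handwheel 'ROWS' [FORCE]. ROWS is JSON, a list of rows, each a list of 7 numbers: the shift along the tool's x, y, z in cm, then the turn, a rotation vector about the tool's x, y, z in degrees, then the opening in per cent of the stroke, from 0 (shut) to 100 (fully open). A call has 1 to 20 rows; each row shifts and turns the commanded pose from where the row before left it, along the tool's axes as they then stand; what a row does not reach is not made up. A row lasts 1/8 s, in which the tool goes at most 62.5 mm and 10.7 degrees, less where a joint would pass 70% of its speed; a pose out of reach is approached as far as the arm can. A call with a gripper value outside its range is refused whole. The fingers move at their own pace and stop on an object; FORCE is the grip in N (left out, the last holds). Time passes only in rows, so rows that do not move let the fingers close. It gives the time, the measured TCP pose, the force, the opening and the grip force at its end, in the units of the state.
- status.get_obs(): the state, without advancing time (a new reading comes with each control period).
- imaging.get_image(name): name is "scene" or "top" or "wrist"; returns a dict with "color" (400x640x3 uint8, blue, green, red), "K" (3x3 intrinsics, pixels), "D" ([k1, k2, p1, p2, k3] as OpenCV has them; the pictures are not rectified), "world_to_cam" (4x4, takes a point from world to camera coordinates). Camera axes: x right, y up, looking along -z (the intrinsics and any distortion apply to the point x, -y, -z); pixel columns grow to the right and rows downward; lengths in mm; the calibration is good to about 2 mm. A picture is of the moment at which its call begins. There is no depth.
- r.finish_job(): hands the job in; it is judged then, once.
The state is a dict: "t": time; "joints": joint angles; "dq": joint speeds; "tau": joint torques, N m; "position": TCP position; "eef_rot": TCP orientation; "force": force on the tool from outside, world axes, zero at the start; "ft_torque": the same for the moment, N m; "width": finger opening in mm; "finger_force": force on a finger pad.
Only numpy, scipy, OpenCV 4.12 (cv2) and the standard library are available. Lean on these libraries where they do the work, as an engineer would, in place of code of your own. Each camera call takes 0.05 s, during which the arm holds its last target. There are 200 camera calls.

## Working session

There is one attempt and no reset: what is moved stays moved. The work goes in short steps, Python scripts to look and compute and a shell command to move; the robot and the scene stay as the last step left them, time stands still between calls to the robot, and variables do not carry over. Pictures are saved under pics/ and viewed, at most 10 in all, crops included, and the job is handed in when it is done.

```bash
mkdir -p pics; cat > h.py <<'E'
import numpy as np, cv2, json
from station import status, imaging, r
def snap(n):
    im=imaging.get_image(n); return im
def proj(im,P):
    P=np.atleast_2d(np.array(P,float)); T=np.array(im["world_to_cam"]); c=P@T[:3,:3].T+T[:3,3]
    c=c*[1,-1,-1]
    return cv2.projectPoints(c.reshape(-1,1,3),np.zeros(3),np.zeros(3),np.array(im["K"],float),np.array(im["D"],float))[0].reshape(-1,2)
def unproj(im,uv,z):
    u=cv2.undistortPoints(np.array(uv,float).reshape(-1,1,2),np.array(im["K"],float),np.array(im["D"],float)).reshape(-1,2)
    T=np.array(im["world_to_cam"]); R=T[:3,:3]; o=-R.T@T[:3,3]
    d=np.c_[u[:,0],-u[:,1],-np.ones(len(u))]@R
    return o+d*((z-o[2])/d[:,2:])
E
python3 - <<'E'
from h import *
o=status.get_obs(); print(o, r.pinch_z)
for n in("top","scene"):
    im=snap(n); cv2.imwrite(f"pics/{n}0.png",im["color"]); T=np.array(im["world_to_cam"]); print(n,-T[:3,:3].T@T[:3,3],im["K"],im["D"])
E
```

```text
{'t': 0.0, 'joints': array([-1.39050027e+00,  5.28460935e-01,  1.43388860e+00, -8.69024988e-06,
        1.18139576e+00, -1.78518930e-01]), 'dq': array([-0.00037823,  0.00095405, -0.00121432, -0.00047247,  0.00082749,
       -0.00169653]), 'tau': array([-2.13447827e-03, -4.40053010e+01, -1.76594299e+01,  6.31787349e-02,
        5.83437702e-02, -1.80006623e-04]), 'position': array([ 219.35991702, -584.46465528,  221.57920712]), 'eef_rot': array([-1.07631905e-03,  9.83948731e-01,  1.78448131e-01, -4.97443481e-06]), 'force': array([-1.43839755, -0.56309539, -0.49992873]), 'ft_torque': array([-0.05802697,  0.0325882 , -0.03077213]), 'finger_force': 0.0, 'width': 86.88565539331258} 18.700000000000003
top [ 312.6122047    87.67613394 1386.49303509] [[502.66927034   0.         321.0621777 ]
 [  0.         502.66927034 193.00404203]
 [  0.           0.           1.        ]] [-0.15469979  0.          0.          0.          0.        ]
scene [1235.45026859  130.221229    573.80425831] [[373.99988637   0.         311.24762005]
 [  0.         373.99988637 206.52346293]
 [  0.           0.           1.        ]] [0.0250877 0.        0.        0.        0.       ]
```

View pics/top0.png

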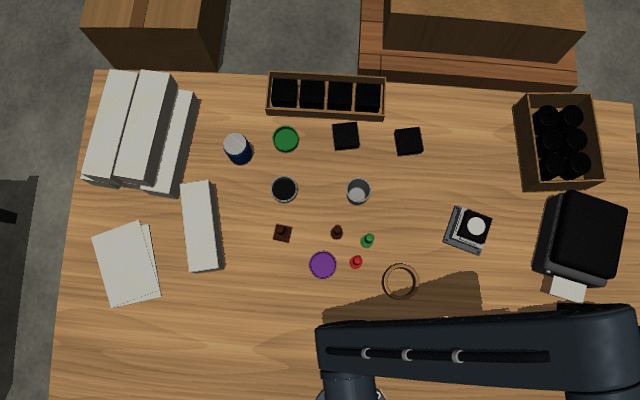

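View pics/scene0.png

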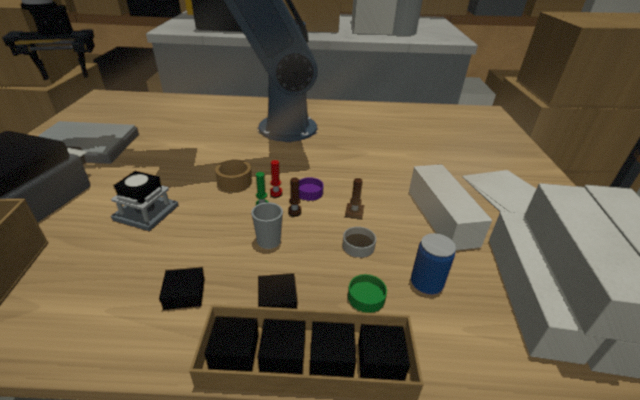

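The top view shows the round stamp at about (337,232), the square one at (283,233), the ink tin at (285,189), the cup at (358,191) and the label at (477,226). In the scene view the round stamp is at (294,197) and the tin at (359,242).

```bash
python3 - <<'E'
from h import *
im=snap("top"); s=snap("scene")
c=im["color"]; k=s["color"]
def crop(a,x,y,w=50,h=36,f=8): return cv2.resize(a[y:y+h,x:x+w],None,fx=f,fy=f,interpolation=cv2.INTER_CUBIC)
t=np.vstack([np.hstack([crop(c,315,212),crop(c,450,206)]),np.hstack([crop(c,260,171),crop(k,270,172,50,36+0)])])
cv2.imwrite("pics/crop1.png",t)
# label: white blob
g=c[200:260,440:500].min(2); m=(g>170).astype(np.uint8)
n,l,st,ce=cv2.connectedComponentsWithStats(m); print([(st[i].tolist(),(ce[i]+[440,200]).round(1)) for i in range(1,n)])
print("label",unproj(im,[477,226],95)); print("stamp top",unproj(im,[337,230],100),"tin rim",unproj(im,[285,189],28), "cup",unproj(im,[358,191],85))
print("scene",unproj(s,[294.5,214],0),unproj(s,[359,238],28))
E
```

```text
[([28, 17, 16, 17, 141], array([476. , 224.4])), ([36, 29, 1, 2, 2], array([476. , 229.5])), ([12, 37, 1, 1, 1], array([452., 237.]))]
label [[ 519.06156317 -302.86520084   95.        ]]
stamp top [[486.22923909  64.30053419 100.        ]] tin rim [[600.99195946 213.18359258  28.        ]] cup [[595.52056104  14.44092096  85.        ]]
scene [[498.03105105  66.17150999   0.        ]] [[609.31953706 218.26361746  28.        ]]
```

View pics/crop1.png

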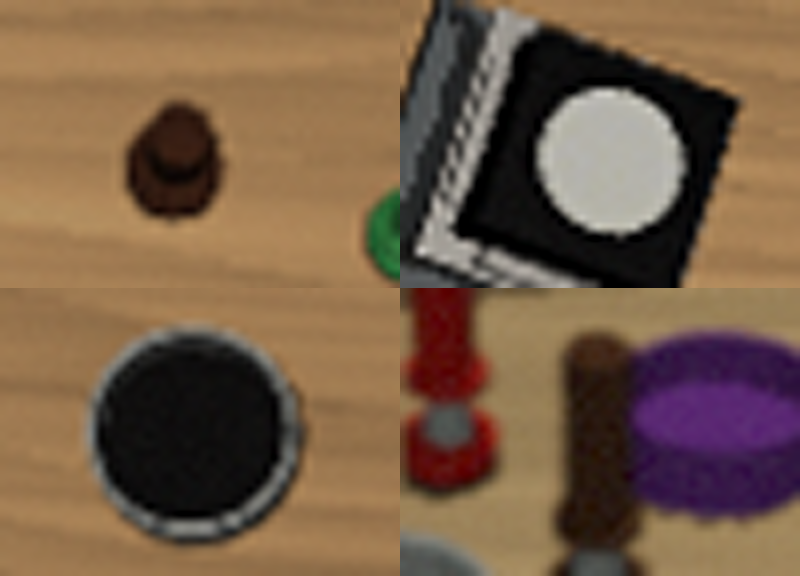

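Crop: the handle's top disc is at (336.8,227.5), the label centre at about (476,225.6) and the tin rim's centre at about (283.9,188.9). In the scene image the stamp's top is at about (294,179). I'll refine these and check the two cameras against each other.

```bash
python3 - <<'E'
from h import *
im=snap("top"); s=snap("scene"); c=im["color"]
def blob(a,x,y,w,h,th,near,inv=False,dark=False):
    g=cv2.resize(cv2.cvtColor(a,cv2.COLOR_BGR2GRAY)[y:y+h,x:x+w],None,fx=8,fy=8,interpolation=cv2.INTER_CUBIC)
    m=((g<th) if dark else (g>th)).astype(np.uint8)
    n,l,st,ce=cv2.connectedComponentsWithStats(m); i=l[int((near[1]-y+.5)*8),int((near[0]-x+.5)*8)]
    ct,_=cv2.findContours((l==i).astype(np.uint8),cv2.RETR_EXTERNAL,cv2.CHAIN_APPROX_NONE)
    e=cv2.fitEllipse(max(ct,key=len)); return [(e[0][0]+.5)/8-.5+x,(e[0][1]+.5)/8-.5+y],np.array(e[1])/8
L,ax=blob(c,460,210,32,32,100,(476,225)); print("label top",L,ax,unproj(im,L,95))
Ls,ax=blob(s["color"],118,170,40,25,100,(136,180)); print("label scene",Ls,ax,unproj(s,Ls,95))
T,ax=blob(c,262,168,44,44,45,(284,188),dark=True); print("pad top",T,ax,unproj(im,T,28),unproj(im,T,9))
print("stamp",unproj(im,[336.8,227.5],100),unproj(s,[294.1,179.2],100))
for p in ([485,66,0],[485,66,100]): print(proj(im,p),proj(s,p))
E
```

```text
label top [475.86065101623535, 225.61212921142578] [17.49137115 18.42185974] [[ 519.91866788 -299.78167806   95.        ]]
label scene [135.98252296447754, 180.01030826568604] [11.27570534 23.48236847] [[ 519.86531241 -299.09345487   95.        ]]
pad top [283.3377513885498, 188.32175827026367] [22.27142143 23.16909599] [[602.62288598 217.93912957  28.        ]] [[606.67900022 219.76099899   9.        ]]
stamp [[492.68582386  65.18962176 100.        ]] [[493.5710755  65.30804   100.       ]]
[[335.42779901 235.18119639]] [[294.86109157 210.84825536]]
[[336.31419774 230.43187758]] [[294.6950705  177.27191563]]
```

```bash
python3 -m handwheel '[[3.46,-3.66,0,0,0,0,60],[3.46,-3.66,0,0,0,0,60],[3.46,-3.66,0,0,0,0,60],[3.46,-3.66,0,0,0,0,60],[3.46,-3.66,0,0,0,0,60],[3.46,-3.66,0,0,0,0,60],[3.46,-3.66,0,0,0,0,60],[3.46,-3.66,0,0,0,0,60],[3.46,-3.66,0,0,0,0,60],[3.46,-3.66,0,0,0,0,60],[3.46,-3.66,0,0,0,0,60],[3.46,-3.66,0,0,0,0,60],[3.46,-3.66,0,0,0,0,60],[3.46,-3.66,0,0,0,0,60],[0,0,0,0,0,0,60],[0,0,0,0,0,0,60]]' 20
python3 - <<'E'
from h import *
im=snap("wrist"); cv2.imwrite("pics/w1.png",im["color"]); print(proj(im,[[493,65.2,100],[493,65.2,0]]))
o=status.get_obs(); print(o["position"],o["eef_rot"],o["width"],o["force"])
E
```

```text
t: 2.3
position: [492.6, 64.5, 222.4]
eef_rot: [0.0, 0.984, 0.179, -0.0]
force: [-0.1, 0.7, 0.5]
width: 52.3
finger_force: 0.0
[[315.17225776 195.69144544]
 [315.6406717  178.87279193]]
[492.54010077  64.00010561 222.41089915] [ 1.15424218e-04  9.83989202e-01  1.78227416e-01 -4.74225213e-04] 51.983769391264055 [ 0.72380858  0.1217926  -0.20664463]
```

View pics/w1.png

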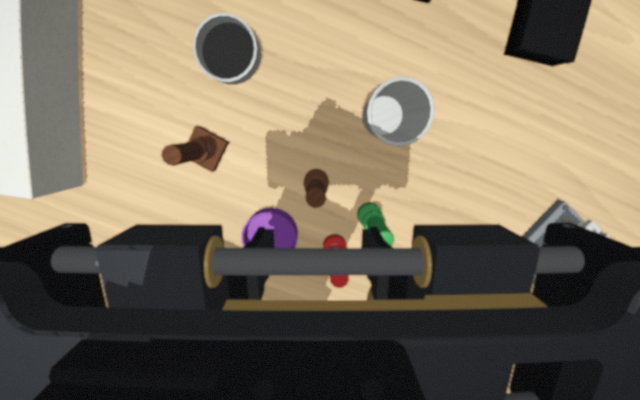

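The wrist view shows the round stamp's top at (316,196), matching the predicted (315,196). I'll check the clearance to the green and red stamps.

```bash
python3 - <<'E'
from h import *
im=snap("scene"); w=snap("wrist")
P=[unproj(im,[261.5,174],100)[0],unproj(im,[276,163],100)[0]]
y=np.array([.3511,-.9363]); x=np.array([.9363,.3511])
for p in P:
    d=p[:2]-[493,65.2]; print(p,d@x,d@y,proj(w,p),proj(w,p*[1,1,0]))
E
```

```text
[477.00676456 -14.19746755 100.        ] -42.85091719601111 68.72462390932479 [[380.02927909 235.0330443 ]] [[364.8529031  209.19712066]]
[422.16528288  13.82761075 100.        ] -84.35939150872453 23.229898873626375 [[336.13534153 271.06047656]] [[331.66653559 237.42466046]]
```

```bash
python3 -m handwheel '[[0,0,3.5,0,0,0,60],[0,0,3.5,0,0,0,60],[0,0,3.5,0,0,0,60],[0,0,3.0,0,0,0,60],[0,0,2.4,0,0,0,60],[0,0,2.0,0,0,0,60],[0,0,0,0,0,0,60],[0,0,0,0,0,0,60],[0,0,0,0,0,0,0],[0,0,0,0,0,0,0],[0,0,0,0,0,0,0],[0,0,0,0,0,0,0],[0,0,0,0,0,0,0],[0,0,0,0,0,0,0],[0,0,0,0,0,0,0],[0,0,0,0,0,0,0]]' 45

```

```text
t: 4.45
position: [493.2, 64.8, 43.7]
eef_rot: [-0.0, 0.984, 0.178, 0.0]
force: [0.5, 1.3, 4.4]
width: 21.0
finger_force: 45.0
```

```bash
python3 -m handwheel '[[0,0,-2,0,0,0,0],[0,0,-3,0,0,0,0],[0,0,-3,0,0,0,0],[3.11,-2.08,0,0,0,0,0],[3.11,-2.08,0,0,0,0,0],[3.11,-2.08,0,0,0,0,0],[3.11,-2.08,0,0,0,0,0],[3.11,-2.08,0,0,0,0,0],[0,0,0,0,0,0,0],[0,0,0,0,0,0,0],[0,0,0,0,0,0,0]]'
python3 - <<'E'
from h import *
a=snap("top")["color"][130:260,230:400]; s=snap("scene")["color"][90:290,240:440]
cv2.imwrite("pics/dip.png",np.hstack([cv2.resize(a,(400,306),interpolation=2),cv2.resize(s,(306,306),interpolation=2)]))
o=status.get_obs(); print(o["position"],o["force"],o["width"])
E
```

```text
t: 5.82
position: [601.2, 215.7, 123.1]
eef_rot: [0.0, 0.984, 0.178, -0.001]
force: [-0.5, -0.0, -0.9]
width: 21.3
finger_force: 45.0
[601.64593792 215.78349046 123.4606509 ] [-0.2010151   0.1353773  -0.41030927] 21.216049443249513
```

View pics/dip.png

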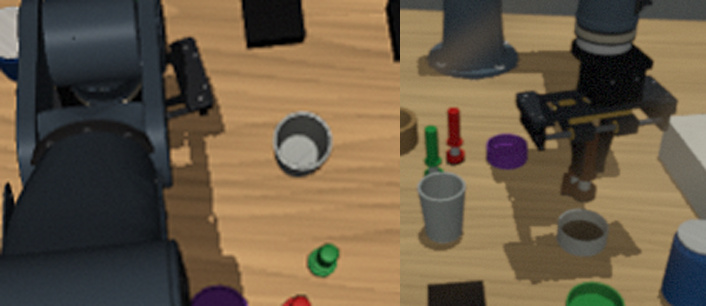

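The stamp hangs upright above the tin (composite pixels, stamp (578,185), tin (582,232)). Its face is about 71 mm above the pad.

```bash
python3 -m handwheel '[[0,0,2.5,0,0,0,0],[0,0,2,0,0,0,0],[0,0,1.5,0,0,0,0],[0,0,0.6,0,0,0,0],[0,0,0.2,0,0,0,0],[0,0,0,0,0,0,0],[0,0,0.1,0,0,0,0],[0,0,0,0,0,0,0],[0,0,0,0,0,0,0]]'
```

```text
t: 7.05
position: [602.3, 216.7, 54.8]
eef_rot: [0.0, 0.984, 0.178, 0.0]
force: [-0.4, 0.2, -0.5]
width: 21.2
finger_force: 45.0
```

```bash
python3 -m handwheel '[[0,0,0.1,0,0,0,0],[0,0,0.1,0,0,0,0],[0,0,0,0,0,0,0],[0,0,0,0,0,0,0]]'
```

```text
t: 7.55
position: [602.3, 216.7, 52.8]
eef_rot: [-0.0, 0.984, 0.178, 0.0]
force: [-0.7, 0.2, 1.9]
width: 21.1
finger_force: 45.0
```

```bash
python3 -m handwheel '[[0,0,0.05,0,0,0,0],[0,0,0,0,0,0,0],[0,0,0,0,0,0,0]]'; python3 -m handwheel '[[0,0,0.05,0,0,0,0],[0,0,0,0,0,0,0],[0,0,0,0,0,0,0]]'
```

```text
t: 7.92
position: [602.3, 216.7, 52.8]
eef_rot: [0.0, 0.984, 0.178, 0.0]
force: [-1.1, -0.2, 5.6]
width: 21.3
finger_force: 45.0
t: 8.3
position: [602.3, 216.7, 52.8]
eef_rot: [0.0, 0.984, 0.178, 0.0]
force: [-1.9, -0.9, 7.0]
width: 21.4
finger_force: 45.0
```

```bash
python3 -m handwheel '[[0,0,-1.5,0,0,0,0],[0,0,-2,0,0,0,0],[0,0,-3,0,0,0,0],[0,0,-3,0,0,0,0],[0,0,-3,0,0,0,0],[-2.58,4.55,0,0,0,0,0],[-2.58,4.55,0,0,0,0,0],[-2.58,4.55,0,0,0,0,0],[-2.58,4.55,0,0,0,0,0],[-2.58,4.55,0,0,0,0,0],[-2.58,4.55,0,0,0,0,0],[-2.58,4.55,0,0,0,0,0],[-2.58,4.55,0,0,0,0,0],[-2.58,4.55,0,0,0,0,0],[-2.58,4.55,0,0,0,0,0],[0,0,0,0,0,0,0],[0,0,0,0,0,0,0],[0,0,0,0,0,0,0]]'
python3 - <<'E'
from h import *
im=snap("scene");w=snap("wrist")
o=status.get_obs(); p=o["position"]; print(p,o["force"],o["width"])
f=np.array([p[0],p[1],p[2]-43.8]); print("scene face,label",proj(im,[f,[519.9,-299.5,95]]),"wrist",proj(w,[f,[519.9,-299.5,95]]))
s=cv2.resize(im["color"][80:240,70:230],(400,400),interpolation=2); 
cv2.imwrite("pics/over.png",np.hstack([s,cv2.resize(w["color"][0:400,120:520],(400,400))]))
E
```

```text
t: 10.55
position: [520.5, -298.3, 176.9]
eef_rot: [-0.0, 0.984, 0.179, -0.0]
force: [0.4, -0.9, -1.1]
width: 21.4
finger_force: 45.0
[ 520.65073724 -298.42801652  176.76869416] [ 0.3921434   1.05702343 -0.19422895] 21.026931308326517
scene face,label [[131.74034195 165.95729859]
 [135.8008293  180.01030274]] wrist [[315.34155323 220.23827481]
 [316.46077736 208.07964833]]
```

View pics/over.png

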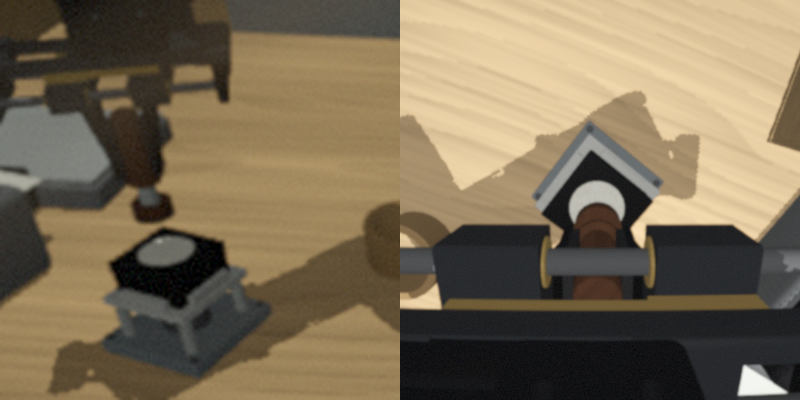

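Stamp upright, foot at (153,212) in the left crop, directly above the label at (165,250); this matches the prediction to about 1 mm. I'll trim and lower it.

```bash
python3 -m handwheel '[[-0.08,0.07,0,0,0,0,0],[0,0,1.2,0,0,0,0],[0,0,1.2,0,0,0,0],[0,0,0.8,0,0,0,0],[0,0,0.2,0,0,0,0],[0,0,0,0,0,0,0],[0,0,0,0,0,0,0],[0,0,0,0,0,0,0]]'; python3 - <<'E'
from h import *
P=[]
for i in range(8):
    o=status.get_obs(); im=snap("scene"); P.append(np.r_[o["position"],o["force"]])
print(np.mean(P,0)); p=np.mean(P,0)
w=snap("wrist")
cv2.imwrite("pics/near.png",np.hstack([cv2.resize(im["color"][140:220,90:190],(500,400),interpolation=2),cv2.resize(w["color"][150:310,260:380],(300,400),interpolation=2)]))
print(proj(im,[[p[0],p[1],p[2]-43.8],[519.9,-299.5,95]]))
E
```

```text
t: 11.65
position: [520.1, -301.1, 142.9]
eef_rot: [0.0, 0.984, 0.178, 0.0]
force: [0.6, -0.8, -0.1]
width: 21.0
finger_force: 45.0
[ 5.19982339e+02 -3.00947573e+02  1.42785652e+02  1.46790665e-01
 -6.12390154e-02 -7.28291607e-01]
[[134.7101711  178.54093488]
 [135.8008293  180.01030274]]
```

View pics/near.png

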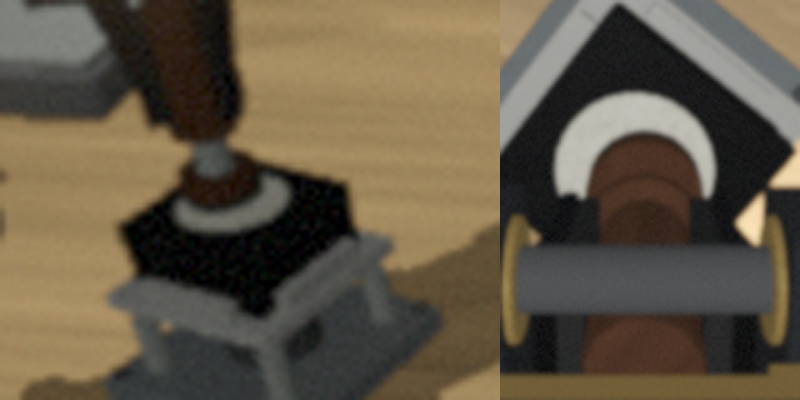

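The stamp is about 4 mm above the label and slightly off toward tool +y: in the wrist crop the label spans x 553–717 and the foot 588–700. I'll compare this with predicted outlines.

```bash
python3 - <<'E'
from h import *
w=snap("wrist"); s=snap("scene"); p=status.get_obs()["position"]; p=np.array([520,-300.9,142.8])
a=np.linspace(0,6.283,200); C=np.c_[np.cos(a),np.sin(a),0*a]
def ext(im,c,r): q=proj(im,np.array(c)+r*C); return q.min(0).round(1),q.max(0).round(1)
for n,im in(("w",w),("s",s)):
    print(n,"label",ext(im,[519.9,-299.5,95],24),"foot bot",ext(im,[p[0],p[1],99],17),"foot top",ext(im,[p[0],p[1],113],17))
# measured label top edge & foot edges along column 318 and rows in wrist
g=w["color"].astype(int).sum(2)//3
print(g[180:212,318].tolist()); print(g[212,275:352].tolist())
k=s["color"].astype(int).sum(2)//3
print(k[170:192,134].tolist())
E
```

```text
w label (array([281.9, 187.1]), array([345.1, 247.5])) foot bot (array([292.5, 198.1]), array([338. , 241.5])) foot top (array([290.8, 202.9]), array([339.4, 248.9]))
s label (array([124.4, 174.5]), array([147. , 185.7])) foot bot (array([126.7, 174.6]), array([142.7, 182.6])) foot top (array([125. , 169.5]), array([141.2, 177.3]))
[25, 29, 28, 25, 26, 33, 71, 122, 164, 183, 190, 189, 187, 187, 187, 187, 187, 188, 188, 186, 179, 158, 118, 68, 44, 41, 43, 49, 53, 55, 54, 53]
[23, 24, 24, 21, 24, 32, 67, 127, 169, 182, 185, 187, 188, 187, 187, 185, 185, 186, 188, 187, 186, 182, 169, 138, 94, 54, 41, 44, 50, 51, 55, 56, 55, 58, 56, 57, 59, 55, 58, 54, 55, 54, 55, 54, 52, 57, 53, 55, 53, 55, 55, 55, 55, 55, 53, 54, 54, 52, 49, 49, 70, 112, 153, 177, 185, 187, 187, 187, 182, 163, 116, 56, 27, 19, 25, 23, 28]
[66, 67, 70, 72, 62, 47, 19, 25, 18, 17, 28, 35, 74, 102, 109, 98, 61, 20, 10, 12, 15, 0]
```

```bash
python3 -m handwheel '[[0.35,-0.23,0,0,0,0,0],[0,0,0,0,0,0,0],[0,0,0,0,0,0,0],[0,0,0,0,0,0,0]]'; python3 - <<'E'
from h import *
w=snap("wrist"); P=[]
for i in range(6): P.append(status.get_obs()["position"]); snap("wrist")
p=np.mean(P,0); print(p)
a=np.linspace(0,6.283,200); C=np.c_[np.cos(a),np.sin(a),0*a]
def ext(im,c,r): q=proj(im,np.array(c)+r*C); return q.min(0).round(1),q.max(0).round(1)
f=p[2]-43.8
for n,z,R in(("bot",0,17),("ft",14,17),("col",34,15),("colt",40,15),("hb",40,11),("ht",100,11)): print(n,ext(w,[p[0],p[1],f+z],R))
c=cv2.createCLAHE(3,(2,2)).apply(cv2.cvtColor(w["color"],cv2.COLOR_BGR2GRAY)[180:310,270:370])
cv2.imwrite("pics/tilt.png",cv2.resize(c,None,fx=4.5,fy=4.5,interpolation=2))
E
```

```text
t: 12.7
position: [522.4, -297.5, 142.5]
eef_rot: [0.0, 0.984, 0.178, -0.0]
force: [0.2, -0.4, -0.1]
width: 21.1
finger_force: 45.0
[ 522.34212057 -297.53430207  142.55234823]
bot (array([292.5, 198.2]), array([337.9, 241.6]))
ft (array([290.8, 203. ]), array([339.3, 249. ]))
col (array([291.2, 214.2]), array([338.5, 258.5]))
colt (array([290.4, 217. ]), array([339.2, 262.7]))
hb (array([296.9, 223.3]), array([332.7, 256.8]))
ht (array([287.2, 270.5]), array([340.2, 317.2]))
```

View pics/tilt.png

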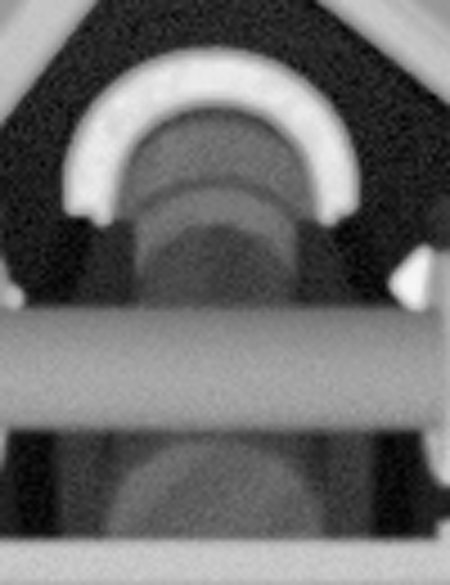

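The stamp is upright, with equal offsets all along its height. The ring of label is 60 px wide at the front (about 48 expected), 56 at left and 40 at right, so I'll shift it about 2 mm in +x and 1.3 mm in −y of the tool.

```bash
python3 -m handwheel '[[0.2,-0.13,0,0,0,0,0],[0,0,0,0,0,0,0],[0,0,0.25,0,0,0,0],[0,0,0,0,0,0,0],[0,0,0,0,0,0,0]]'; python3 - <<'E'
from h import *
w=snap("wrist"); s=snap("scene"); P=[]
for i in range(6): P.append(status.get_obs()["position"]); snap("wrist")
p=np.mean(P,0); print(p)
g=cv2.cvtColor(w["color"],cv2.COLOR_BGR2GRAY).astype(float)
def cross(v,th=110):
    b=v>th; i=np.where(b[1:]!=b[:-1])[0]; return (i+(th-v[i])/(v[i+1]-v[i])).round(2)
for row in (200,205,210,215,220): print(row,cross(g[row,275:355])+275)
print("col",[ (c,cross(g[175:215,c])+175) for c in (308,313,316,320,325)])
a=np.linspace(0,6.283,400); C=np.c_[np.cos(a),np.sin(a),0*a]
for L in ([519.9,-299.5],p[:2]):
  l=proj(w,np.r_[L,95]+24*C); f=proj(w,np.r_[L,p[2]-43.8]+17*C); print("ideal gap",L,f.min(0)-l.min(0),l.max(0)-f.max(0))
k=s["color"][150:200,105:170]; cv2.imwrite("pics/sc.png",cv2.resize(k,None,fx=10,fy=10,interpolation=2))
E
```

```text
t: 13.68
position: [523.7, -295.6, 140.0]
eef_rot: [-0.0, 0.984, 0.178, -0.0]
force: [-0.7, -0.3, -0.3]
width: 21.2
finger_force: 45.0
[ 523.79131646 -295.61269401  140.08922426]
200 [277.38 299.62 336.56]
205 [293.78 306.64 328.62 342.71]
210 [290.16 300.12 334.38 346.3 ]
215 [287.76 297.09 337.66 348.76]
220 [286.41 295.6  339.15 350.05]
col [(308, array([195.9 , 204.29])), (313, array([194.88, 202.63])), (316, array([194.42, 202.18])), (320, array([194.33, 202.33])), (325, array([195.18, 203.57]))]
ideal gap [519.9, -299.5] [9.13296533 9.65062335] [9.11696329 7.68940029]
ideal gap [ 523.79131646 -295.61269401] [9.16587559 9.72079636] [9.18762084 7.8209002 ]
```

View pics/sc.png

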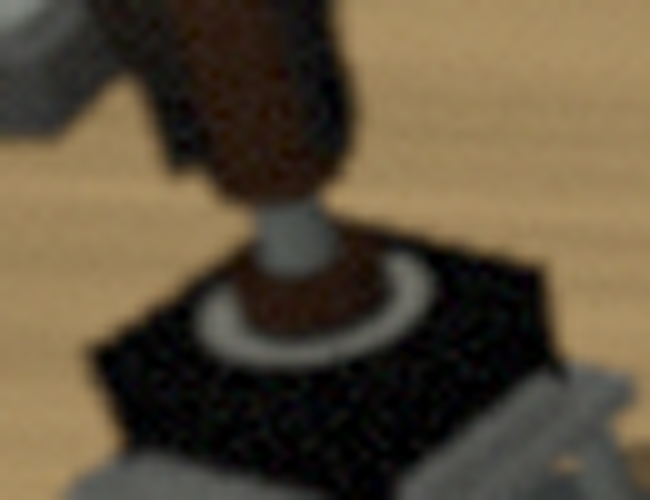

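The foot now looks centred on the label within about 1 mm in both views: in the wrist image the side gaps are 9.2 and 10.9 px, and in the scene crop the label centre is x=316 against 311 for the foot. Now I'll press.

```bash
python3 -m handwheel '[[0,0,0.1,0,0,0,0],[0,0,0.1,0,0,0,0],[0,0,0.1,0,0,0,0],[0,0,0.1,0,0,0,0],[0,0,0,0,0,0,0],[0,0,0,0,0,0,0]]'; python3 -m handwheel '[[0,0,0.15,0,0,0,0],[0,0,0.15,0,0,0,0],[0,0,0.1,0,0,0,0],[0,0,0,0,0,0,0],[0,0,0,0,0,0,0]]'
```

```text
t: 14.82
position: [523.9, -295.6, 137.0]
eef_rot: [0.0, 0.984, 0.178, 0.0]
force: [-0.1, 2.0, 7.1]
width: 21.1
finger_force: 45.0
t: 15.45
position: [523.9, -295.6, 133.5]
eef_rot: [0.0, 0.984, 0.179, 0.0]
force: [-2.1, 2.1, 9.3]
width: 21.4
finger_force: 45.0
```

```bash
python3 -m handwheel '[[0,0,0.15,0,0,0,0],[0,0,0.15,0,0,0,0],[0,0,0,0,0,0,0],[0,0,0,0,0,0,0]]'; python3 -m handwheel '[[0,0,0.1,0,0,0,0],[0,0,0,0,0,0,0],[0,0,0,0,0,0,0]]'
```

```text
t: 15.95
position: [523.9, -295.6, 130.9]
eef_rot: [0.0, 0.984, 0.179, 0.0]
force: [-3.3, 2.2, 11.2]
width: 20.9
finger_force: 45.0
t: 16.32
position: [524.0, -295.7, 130.7]
eef_rot: [0.001, 0.984, 0.179, 0.0]
force: [-3.0, 1.8, 15.0]
width: 21.4
finger_force: 45.0
```

```bash
python3 -m handwheel '[[0,0,0.07,0,0,0,0],[0,0,0,0,0,0,0],[0,0,0,0,0,0,0],[0,0,0,0,0,0,0],[0,0,0,0,0,0,0]]'; python3 - <<'E'
from h import *
s=snap("scene");w=snap("wrist")
cv2.imwrite("pics/end.png",np.hstack([cv2.resize(s["color"][110:230,75:195],(400,400),interpolation=2),cv2.resize(w["color"][150:310,240:400],(400,400),interpolation=2)]))
F=[]
for i in range(6): o=status.get_obs(); F.append(np.r_[o["position"],o["force"]]); snap("top")
print(np.mean(F,0).round(2))
E
```

```text
t: 16.95
position: [524.0, -295.7, 130.7]
eef_rot: [0.001, 0.984, 0.179, 0.0]
force: [-3.7, 3.1, 17.5]
width: 21.4
finger_force: 45.0
[ 524.   -295.68  130.66   -3.69    3.21   18.42]
```

View pics/end.png

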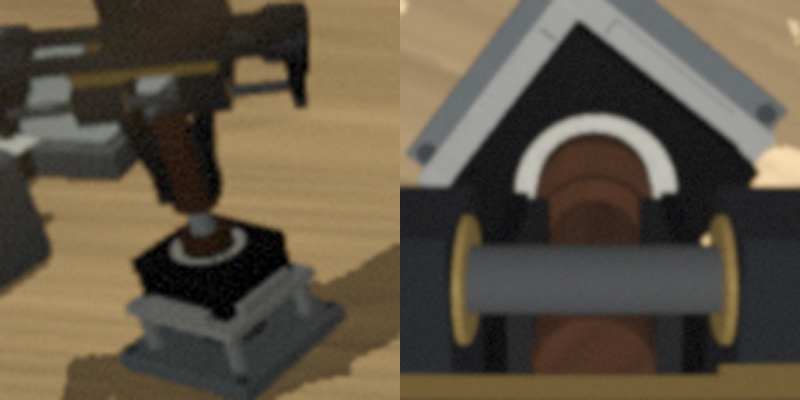

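The stamp stands upright in the middle of the label: foot at about (207,243) in the left crop, with an even white ring around it in both views. The platform is on its stop: 0.07 cm more push gave no travel and raised the force from 15 N to 18 N.

```bash
python3 -c "
from station import r
print(r.finish_job())"
```

```text
the job is handed in; nothing more can be done
None
```

The job is handed in: the round stamp was dipped on the ink pad, set upright on the label about 1 mm from its centre, and is still gripped, holding the platform on its hard stop at about 18 N (crush limit 40 N).

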